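Load the slide cassette under the dock's leaf spring

TASK

The flat metal slide cassette sits raised on the sprung lift plate of the loading dock. With the fingertips on its ribbed thumb pad, press it firmly down to the channel floor and, still pressing, slide it under the gate bar and the leaf spring behind it, all the way to the end stop, so that the lift plate springs back up behind it; then take the hand away. Do not grip or lift the cassette out of its channel, and leave the things round the dock where they stand.

Things in the scene. Friction and masses are not known exactly. Their poses are not given: they have to be found in the camera images.
- dock: Grey loading dock fixed flat on the bench, 232 x 89 mm. A channel 73 mm wide runs along its +x (the sliding direction) between side rails 28 mm high; channel floor 14 mm above the bench. Origin at bench height, mid-width; the dock runs from x = -76 (low rear stop, 26 mm high, face at -70) to x = +157 mm (end stop).
- gate (a point): Middle of the underside of the aluminium gate bar that crosses the channel: dock x = 81 mm, 30 mm above the bench. The bar is 10 mm thick along x and its top is 44 mm above the bench.
- end_stop (a point): Middle of the end stop's near face at the channel floor: dock x = 145 mm. The cassette is fully home when its nose meets this face (cassette origin then at dock x = 80 mm).
- cassette: Loose aluminium plate, 130 (x) x 70 x 14 mm, 0.15 kg, in the channel; glass slide in its front half. Origin mid-underside; +x along the dock's +x. Starts within 4 mm of dock x = 0, underside 24 mm above the bench, too high for the gate; on the channel floor its top is at 28 mm, 2 mm below the bar. A push rib 5 mm tall crosses its top at x = -23 to -18 mm; behind it lies the thumb pad.
- thumb_pad (a point): Middle of the cassette's flat thumb pad (42 x 70 mm, fine dark grooves), on its top face: cassette x = -44, z = 14 mm. Pressing here keeps the cassette level on the lift plate; a fingertip that slips forward bears on the push rib, whose near side is 21 mm ahead of this point.
- lift_plate (a joint): Sprung steel plate, 68 x 36 mm, in the channel floor at dock x = -56 to +12 mm, under the cassette. 0 m = up, 10 mm above the floor; 0.010 = flush; 0.012 = lowest. Pushes up with 6 N when up, 10 N when flush. Springs up behind the cassette once the cassette's rear edge passes dock x = +12 mm (origin past 77 mm).
- leaf_spring (a joint): Brass-coloured spring leaf, 40 x 44 mm, on the far side of the gate bar, sloping down along the dock's +x to about 5 mm below the top of a passing cassette. 0 rad = at rest; about 0.11 rad when lifted by the cassette, on which it presses with about 4 N and drags.
- petri_dish: Clear lidded dish, 62 mm across, 15 mm high, standing left of the dock (as seen along its +x). Origin under its middle. Leave it alone.
- vial_b: Small capped vial, 17 mm across, 46 mm high, right of the dock. Origin under its middle. Leave it alone.
- beaker_small: Small beaker, 48 mm across, 60 mm high, left of the dock's far end. Origin under its middle. Leave it alone.
- bench_timer: Square bench timer, 64 x 64 x 20 mm, right of the dock's near end. Origin under its middle. Leave it alone.
- bottle_4: Capped bottle, 44 mm across, 90 mm high, at the right of the bench. Origin under its middle. Leave it alone.
Mind the look-alikes: they are no part of the job. What is shaped like the dock but blue is not meant.

How it is judged:
On the way, in this order (a step that is already met when the one before it is completed fails the run):
1. the fingers press the cassette down to the channel floor in front of the gate (value of joint lift_plate above 0.008 m and contact force between the fingers and cassette above 4 N and x of cassette in the frame of dock below 0.03 m), for 0.1 s.
2. still pressed by the fingers, the cassette has slid part-way under the leaf spring and lifted it (value of joint leaf_spring above 0.06 rad and x of cassette in the frame of dock above 0.05 m and value of joint lift_plate above 0.006 m and contact force between the fingers and cassette above 3 N), for 0.05 s.
At the end, for the whole second after the job is handed in: The cassette lies flat on the channel floor (within 2.5 mm) and at rest, within 3.5 mm of the end stop, under the lifted leaf spring, and the lift plate is up again behind it (within 2 mm) (x of cassette in the frame of dock above 0.0765 m and z of cassette in the frame of dock below 0.0165 m and angle between cassette's own z axis and vertical below 0.03 rad and value of joint leaf_spring above 0.06 rad and value of joint lift_plate below 0.002 m and linear speed of cassette below 0.01 m/s); the robot touches nothing.
It fails at once if the cassette is lifted more than 12 mm above its starting height, or tipped by more than 17 degrees (z of cassette in the frame of dock above 0.036 m or angle between cassette's own z axis and vertical above 0.3 rad).
It fails at once if the dish, vial, beaker, timer or bottle near the dock is shifted by more than 15 mm (distance of any of petri_dish, vial_b, beaker_small, bench_timer, bottle_4 from where it was at the start of the episode above 0.015 m).
It also fails if it takes over 40 s, if anything falls off the work surface, if the arm or the gripper's body presses on something with over 40 N, if the wrist force passes 120 N, or if a joint passes its speed limit or range.

ROBOT

A 7-joint arm with a two-finger parallel gripper is mounted at the origin on the work surface; the furniture and walls round the work are solid. World frame = base frame: x ahead of the robot, y to its left, z up, the work surface at z = 0. Lengths are in m, angles in rad, forces in N, time in s.
With the tool pointing down it reaches from about 0.425 to 0.875 m from the base axis. Payload 4.7 kg.
Tool frame: the origin (TCP) lies at the very end of the fingers, on their centre line; the grasp point (between the pads) lies 19 mm behind it (ctrl.grasp_offset is the distance from the TCP to the grasp point, in m); z points along the fingers, y is the direction in which the jaws open and shut (so a half turn about z gives the same grasp; the last joint's range is limited). The gripper opens to 87 mm and grips with 3 to 60 N. Pads are 19 mm wide; open, the fingers measure 117 mm over their backs; the gripper's body (75 mm by 190 mm) begins 51 mm behind the grasp point.
Start: joints at [-1.3, 0.321, -0.07, 1.45, 0.023, 1.371, -0.057], TCP at [0.165, 0.629, 0.195] pointing down, gripper open.
Joint ranges: [-2.86, 2.86], [-0.3, 2.09], [-1.38, 1.24], [0.06, 2.45], [-1.56, 4.7], [0.09, 2.05], [-2.69, 2.69]. Speed limits (rad/s): [2.57, 2.57, 3.14, 3.14, 3.14, 3.14, 3.14].

INTERFACE

Orientations are given as a rotation vector (axis times angle).
In Python, from bench import ctrl gives the robot as it stands.
- The arm moves only by the shell command python3 -m creep 'ROWS' [FORCE]. ROWS is JSON, a list that holds one entry, the list of rows, each a list of 7 numbers: the opening, from 0 (shut) to 1 (fully open), then the shift along the tool's x, y, z in mm, then the turn, a rotation vector about the tool's x, y, z in rad. In form: [[[grip, dx, dy, dz, rx, ry, rz], ...]]. A call has 1 to 5 rows; each row is the pose to reach, as a shift and turn from the pose commanded when the call began, along the tool's axes at that moment; what a row does not reach only later rows make up. A row lasts 1/10 s, in which the tool goes at most 50 mm and 8.59 degrees, less where a joint would pass 70% of its speed; a pose out of reach is approached as far as the arm can. A call with a gripper value outside its range is refused whole. The fingers move at their own pace and stop on an object; FORCE is the grip in N (left out, the last holds). Time passes only in rows, so rows that repeat a pose let the fingers close. It gives the time, the measured TCP pose, the force and the opening at its end, in the units of the state.
- ctrl.get_state(): the state, without advancing time (a new reading comes with each control period).
- ctrl.get_image(name): name is "scene" or "top" or "wrist"; returns the picture (400x640x3 uint8, red, green, blue); there is no depth.
- ctrl.camera_params(name): a dict with "K" (3x3 intrinsics, pixels), "pose" (4x4, takes a point from camera to world coordinates). Camera axes: x right, y down, z forward; pixel columns grow to the right and rows downward; lengths in m; the calibration is good to about 2 mm. A picture is of the moment at which its call begins: read the wrist's pose just before it. camera_params takes no time and is no camera call; for the wrist camera it gives the pose at the moment of the call.
- ctrl.close_job(): hands the job in, once; it reports no verdict.
The state is a dict: "time": time; "joint_positions": joint angles; "qd": joint speeds; "joint_torque": joint torques, N m; "position": TCP position; "tool_rot": TCP orientation; "ft_force": force on the tool from outside, world axes, zero at the start; "torque": the same for the moment, N m; "grip_width": opening from 0.0 (shut) to 1.0 (fully open).
Only numpy, scipy, OpenCV 4.12 (cv2) and the standard library are available. Lean on these libraries where they do the work, as an engineer would, in place of code of your own. Each camera call takes 0.05 s, during which the arm holds its last target. There are 200 camera calls.

## Working session

There is one attempt and no reset: what is moved stays moved. The work goes in short steps, Python scripts to look and compute and a shell command to move; the robot and the scene stay as the last step left them, time stands still between calls to the robot, and variables do not carry over. Pictures are saved under pics/ and viewed, about 8 in all and at most 12, crops included, and the job is handed in when it is done.

```bash
mkdir -p pics; python3 - <<'E'
from bench import ctrl
import cv2,numpy as np
s=ctrl.get_state();print({k:np.round(v,3).tolist() for k,v in s.items()})
for n in("scene","top"):
    p=ctrl.camera_params(n);print(n,np.round(p["K"],1).tolist(),np.round(p["pose"],3).tolist())
    cv2.imwrite(f"pics/{n}0.png",cv2.cvtColor(ctrl.get_image(n),cv2.COLOR_RGB2BGR))
E
```

```text
{'time': 0.0, 'joint_positions': [-1.3, 0.322, -0.07, 1.452, 0.023, 1.371, -0.057], 'qd': [0.0, -0.001, 0.002, -0.0, 0.001, -0.0, 0.0], 'joint_torque': [-0.0, -49.128, -0.404, -31.253, -0.064, 0.044, 0.0], 'position': [0.165, 0.628, 0.194], 'tool_rot': [-0.402, -3.116, 0.003], 'ft_force': [0.78, 0.258, 0.91], 'torque': [0.007, -0.073, -0.028], 'grip_width': 1.001}
scene [[370.3, 0.0, 318.9], [0.0, 370.3, 205.2], [0.0, 0.0, 1.0]] [[0.521, -0.458, 0.72, -0.229], [-0.853, -0.266, 0.448, -0.515], [-0.014, -0.848, -0.53, 0.616], [0.0, 0.0, 0.0, 1.0]]
top [[416.3, 0.0, 318.1], [0.0, 416.3, 204.1], [0.0, 0.0, 1.0]] [[-0.025, -0.993, 0.113, 0.427], [-1.0, 0.024, -0.01, -0.035], [0.008, -0.113, -0.994, 0.988], [0.0, 0.0, 0.0, 1.0]]
```

View pics/top0.png

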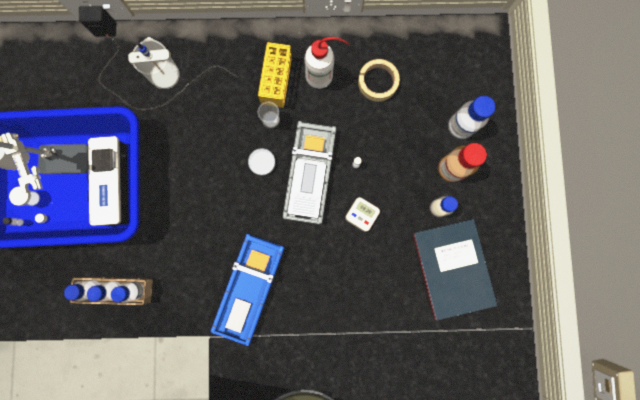

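View pics/scene0.png

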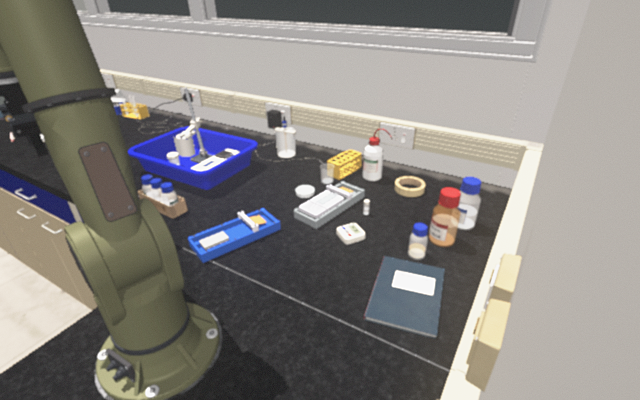

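Candidates: the grey dock at top px (311,172), the blue look-alike at (248,290). The sink fittings and the rack don't match. I choose the grey one: the gate and leaf are at its top end (314,145), the cassette below at (308,188), the dish at (261,162), the beaker at (269,115), the vial at (357,162) and the timer at (363,214). Next, one close crop to check the choice.

```bash
python3 - <<'E'
import cv2
im=cv2.imread("pics/top0.png")[110:235,250:390]
cv2.imwrite("pics/crop1.png",cv2.resize(im,None,fx=4.8,fy=4.8,interpolation=cv2.INTER_CUBIC))
E
```

```text
(no output)
```

View pics/crop1.png

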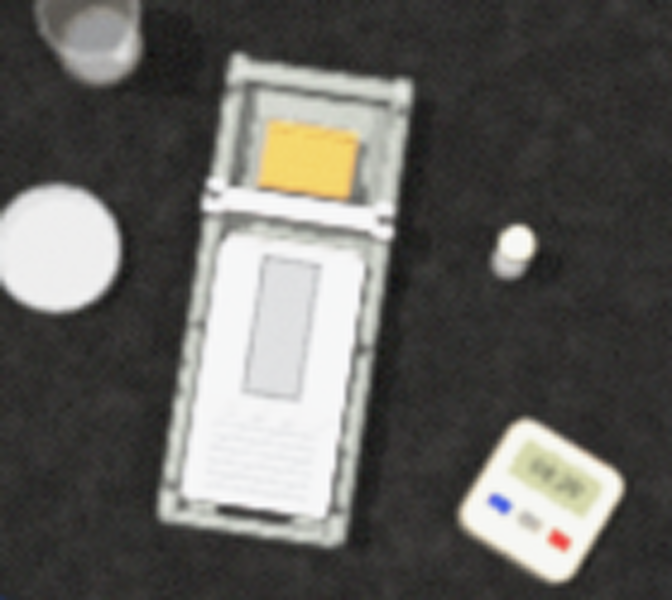

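The grey dock is confirmed: white cassette with grooves towards the rear and the gate bar ahead. Crop corners are (238,55), (412,80), (160,520), (345,545). Now to measure.

```bash
cat > h.py <<'E'
from bench import ctrl
import cv2,numpy as np
from scipy.spatial.transform import Rotation as R
def ray(n,px,z,p=None):
    p=p or ctrl.camera_params(n);P=np.array(p["pose"])
    px=np.atleast_2d(np.array(px,float));d=np.c_[px,np.ones(len(px))]@np.linalg.inv(p["K"]).T@P[:3,:3].T
    return P[:3,3]+d*((z-P[2,3])/d[:,2])[:,None]
E
python3 - <<'E'
from h import *
im=cv2.imread("pics/top0.png");x0,y0=283,118
hsv=cv2.cvtColor(im,cv2.COLOR_BGR2HSV)
m=((hsv[...,2]>95)).astype(np.uint8)*255
m[:, :281]=0;m[:,338:]=0;m[:118]=0;m[226:]=0
c=max(cv2.findContours(m,0,1)[0],key=cv2.contourArea)
b=cv2.boxPoints(cv2.minAreaRect(c));print("box",b.round(1).tolist())
w=ray("top",c[:,0],.028)[:,:2].astype(np.float32);r=cv2.minAreaRect(w*1000);print(r)
hull=ray("top",[[250+a/4.8,110+b/4.8] for a,b in[(238,55),(412,80),(345,545),(160,520)]],.028)[:,:2]
print("hand",hull.round(4).tolist(),[np.linalg.norm(hull[i]-hull[i-1]).round(4) for i in range(4)])
f=hull[:2].mean(0);e=hull[2:].mean(0);print("f,e",f,e,"yaw",np.arctan2(*(f-e)[::-1]))
m2=((hsv[...,2]>215)&(hsv[...,1]<25)).astype(np.uint8)*255
m2[:158]=0;m2[225:]=0;m2[:,:286]=0;m2[:,332:]=0
c=max(cv2.findContours(m2,0,1)[0],key=cv2.contourArea)
print("cas",cv2.minAreaRect((ray("top",c[:,0],.038)[:,:2]*1000).astype(np.float32)))
E
```

```text
box [[281.8999938964844, 218.1999969482422], [296.3999938964844, 120.30000305175781], [336.1000061035156, 126.19999694824219], [321.6000061035156, 224.10000610351562]]
((613.5999145507812, -25.55596923828125), (94.58116912841797, 235.39385986328125), 80.08821868896484)
hand [[0.7349, -0.006], [0.7202, -0.0917], [0.4909, -0.0525], [0.5052, 0.0362]] [np.float64(0.2335), np.float64(0.087), np.float64(0.2326), np.float64(0.0899)]
f,e [ 0.72753021 -0.04881905] [ 0.49806962 -0.00815949] yaw -0.1753758687179336
cas ((574.7495727539062, -19.194252014160156), (70.60860443115234, 130.4859161376953), 79.91136169433594)
```

The dock measures 233x88 mm and the cassette 130.5x70.6 mm, both as given. The cassette sits at (0.5747, -0.0192), yaw -10°. Next I compute the move to hover over the pad, at cassette x = -40, in the tool's axes.

```bash
cat >> h.py <<'E'
U=np.array([np.cos(-.175),np.sin(-.175),0]);C=np.array([.5747,-.0192,0])
RT=np.c_[-U,np.cross([0,0,-1],-U),[0,0,-1]]
def need(cx,z,cy=0):
    s=ctrl.get_state();r=R.from_rotvec(s["tool_rot"])
    V=np.array([-U[1],U[0],0]);t=C+cx*U+cy*V+[0,0,z]
    p=np.array(s["position"]);d=p-C
    print("t",round(s["time"],2),"pos",p.round(4),"along/across mm",(d@U*1e3).round(1),(d@V*1e3).round(1),"F",np.round(s["ft_force"],1),"grip",round(s["grip_width"],2),"q7",round(s["joint_positions"][6],2))
    print("shift mm",(r.inv().apply(t-p)*1e3).round(1),"turn",(r.inv()*R.from_matrix(RT)).as_rotvec().round(4))
E
python3 -c "
from h import *
need(-.04,.2);need(-.04,.1)"
```

```text
t 0.1 pos [0.165  0.6281 0.1943] along/across mm -516.1 566.1 F [-0.4  0.4 -0.2] grip 1.0 q7 -0.06
shift mm [-520.8 -525.3   -4.8] turn [-0.0017  0.0001 -0.0818]
t 0.1 pos [0.165  0.6281 0.1943] along/across mm -516.1 566.1 F [-0.4  0.4 -0.2] grip 1.0 q7 -0.06
shift mm [-520.8 -525.2   95.2] turn [-0.0017  0.0001 -0.0818]
```

```bash
python3 -m creep '[[[0,-20,-20,-40,0,0,0],[0,-55,-55,-40,0,0,-0.02],[0,-90,-90,-40,0,0,-0.04],[0,-125,-125,-40,0,0,-0.06],[0,-160,-160,-40,0,0,-0.08]]]' 20; python3 -c "
from h import *
need(-.04,.2)"
```

```text
time: 0.6
position: [0.2799, 0.4312, 0.2349]
tool_rot: [-0.276, -3.129, 0.001]
ft_force: [0.0, 0.3, -0.3]
grip_width: 0.634
t 0.6 pos [0.2799 0.4312 0.2349] along/across mm -368.7 392.2 F [ 0.   0.3 -0.3] grip 0.63 q7 0.35
shift mm [-329.1 -391.9   35. ] turn [-0.0003 -0.0001 -0.0009]
```

```bash
python3 -m creep '[[[0,-31,-37,0,0,0,0],[0,-62,-74,0,0,0,0],[0,-93,-111,0,0,0,0],[0,-124,-148,0,0,0,0],[0,-155,-185,0,0,0,0]]]'; python3 -m creep '[[[0,-31,-37,0,0,0,0],[0,-62,-74,0,0,0,0],[0,-93,-111,0,0,0,0],[0,-124,-148,0,0,0,0],[0,-150,-178,20,0,0,0]]]'; python3 -c "
from h import *
need(-.04,.1)"
```

```text
time: 1.1
position: [0.3997, 0.2219, 0.2351]
tool_rot: [-0.277, -3.129, -0.001]
ft_force: [1.2, 1.3, -0.6]
grip_width: 0.173
time: 1.6
position: [0.5182, 0.0195, 0.2174]
tool_rot: [0.28, 3.124, 0.002]
ft_force: [-0.0, 1.2, -0.1]
grip_width: 0.004
t 1.6 pos [0.5182 0.0195 0.2174] along/across mm -62.4 28.3 F [-0.   1.2 -0.1] grip 0.0 q7 1.31
shift mm [-21.9 -28.4 117.4] turn [ 0.0019  0.0051 -0.0036]
```

```bash
python3 -m creep '[[[0,-12,-15,20,0,0,0],[0,-22,-28,55,0,0,0],[0,-22,-28,90,0,0,0],[0,-22,-28,117,0,0,0],[0,-22,-28,117,0,0,0]]]'; python3 -c "
from h import *
need(-.04,.1)
p=ctrl.camera_params('wrist');print(np.round(p['K'],1).tolist(),np.round(p['pose'],4).tolist())
a=ctrl.get_image('wrist');b=ctrl.get_image('top')
need(-.04,.1)
b=cv2.resize(b[110:235,250:390],None,fx=3.2,fy=3.2)
o=np.zeros((400,640+448,3),np.uint8);o[:,:640]=a;o[:,640:]=b
cv2.imwrite('pics/hov.png',cv2.cvtColor(cv2.resize(o,(800,294),interpolation=cv2.INTER_AREA),cv2.COLOR_RGB2BGR));cv2.imwrite('pics/wr.png',a[...,::-1])"
```

```text
time: 2.1
position: [0.5287, -0.0094, 0.0942]
tool_rot: [-0.277, -3.121, 0.004]
ft_force: [-1.4, -0.9, 0.2]
grip_width: 0.004
t 2.1 pos [ 0.5287 -0.0094  0.0942] along/across mm -47.0 1.6 F [-1.4 -0.9  0.2] grip 0.0 q7 1.45
shift mm [-7.  -1.6 -5.8] turn [-0.003  -0.0078 -0.0023]
[[322.4, 0.0, 321.6], [0.0, 322.4, 198.2], [0.0, 0.0, 1.0]] [[0.176, 0.9409, 0.2893, 0.4484], [0.9844, -0.1674, -0.0544, 0.0053], [-0.0027, 0.2943, -0.9557, 0.2851], [0.0, 0.0, 0.0, 1.0]]
t 2.2 pos [ 0.5323 -0.0091  0.0985] along/across mm -43.5 2.6 F [0.5 0.  1.6] grip 0.01 q7 1.45
shift mm [-3.5 -2.5 -1.5] turn [-0.0004 -0.0006 -0.0017]
```

View pics/wr.png

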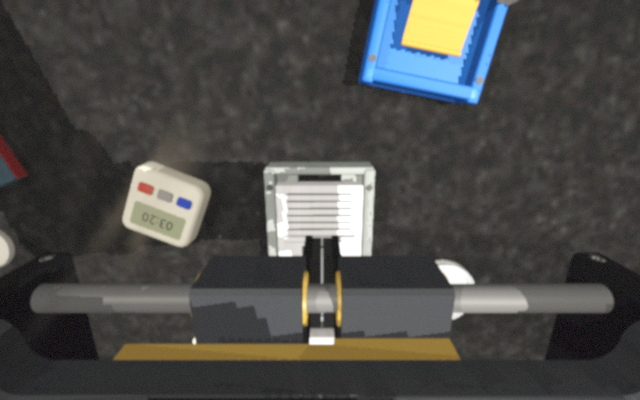

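The wrist view shows the shut fingertips over the grooved pad at px (322,240). The cassette's sides are at columns ~276 and ~364, and its rear edge is near row 183. A quick ray check follows, then the descent.

```bash
python3 -c "
from h import *
p=dict(K=[[322.4,0,321.6],[0,322.4,198.2],[0,0,1]],pose=[[0.176,0.9409,0.2893,0.4484],[0.9844,-0.1674,-0.0544,0.0053],[-0.0027,0.2943,-0.9557,0.2851],[0,0,0,1]])
w=ray('wrist',[[277,183],[364,183]],.038,p);V=np.array([-U[1],U[0],0]);d=w-C;print(((d@U)*1e3).round(1),((d@V)*1e3).round(1))"
python3 -m creep '[[[0,-3,-2,25,0,0,0],[0,-3,-2,45,0,0,0],[0,-3,-2,53,0,0,0],[0,-3,-2,56,0,0,0],[0,-3,-2,56,0,0,0]]]'; python3 -c "
from h import *
need(-.04,.038)"
```

```text
[-65.1 -65.1] [-33.9  34.8]
time: 2.7
position: [0.5359, -0.0114, 0.0434]
tool_rot: [0.277, 3.128, 0.001]
ft_force: [0.2, 0.3, -0.1]
grip_width: 0.004
t 2.7 pos [ 0.5359 -0.0114  0.0434] along/across mm -39.6 0.9 F [ 0.2  0.3 -0.1] grip 0.0 q7 1.5
shift mm [ 0.4 -1.   5.4] turn [ 0.0007  0.0015 -0.0015]
```

The wrist view agrees with the top camera: rear edge at -65.1 mm, sides at -34 and +35. Now the press down, about 15 mm plus overdrive, in gentle steps.

```bash
python3 -m creep '[[[0,0,-1,3,0,0,0],[0,0,-1,6,0,0,0],[0,0,-1,8,0,0,0],[0,0,-1,10,0,0,0],[0,0,-1,12,0,0,0]]]';python3 -m creep '[[[0,0,0,1,0,0,0],[0,0,0,2,0,0,0],[0,0,0,3,0,0,0],[0,0,0,4,0,0,0],[0,0,0,4,0,0,0]]]'; python3 -c "
from h import *
need(-.04,.028)"
```

```text
time: 3.2
position: [0.5348, -0.0125, 0.0301]
tool_rot: [0.277, 3.129, 0.0]
ft_force: [0.3, 0.2, -0.1]
grip_width: 0.004
time: 3.7
position: [0.5347, -0.0126, 0.0261]
tool_rot: [-0.277, -3.129, -0.0]
ft_force: [0.4, 0.1, 0.5]
grip_width: 0.004
t 3.7 pos [ 0.5347 -0.0126  0.0261] along/across mm -40.5 -0.4 F [0.4 0.1 0.5] grip 0.0 q7 1.52
shift mm [-0.5  0.4 -1.9] turn [ 0.     -0.0001 -0.0017]
```

There is no force where contact was due, so I look before going further.

```bash
python3 -c "
from h import *
print(np.round(ctrl.get_state()['joint_torque'],2))
a=ctrl.get_image('scene')[170:240,280:380];b=ctrl.get_image('wrist')[130:350,190:450]
need(-.04,.028)
a=cv2.resize(a,(570,400),interpolation=cv2.INTER_CUBIC);b=cv2.resize(b,(230,195))
o=np.zeros((400,800,3),np.uint8);o[:,:570]=a;o[:195,570:]=b
cv2.imwrite('pics/p5.png',o[...,::-1])"
```

```text
[ 1.000e-02 -3.448e+01  4.500e+00 -2.627e+01  3.000e-02  6.000e-02
  1.000e-02]
t 3.8 pos [ 0.5348 -0.0126  0.0263] along/across mm -40.4 -0.4 F [-0.1  0.3  0.4] grip 0.0 q7 1.52
shift mm [-0.4  0.4 -1.7] turn [ 0.      0.0001 -0.0018]
```

View pics/p5.png

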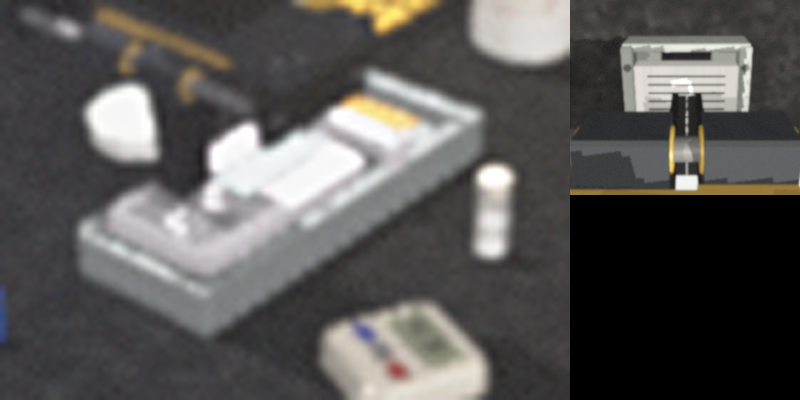

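The cassette looks still raised, with the tips just at or above the pad at (180,215). I keep descending in small steps until a force shows.

```bash
python3 -m creep '[[[0,0,0,1,0,0,0],[0,0,0,2,0,0,0],[0,0,0,3,0,0,0],[0,0,0,3,0,0,0]]]';python3 -c "
from h import *
need(-.04,.028)
print(np.round(ctrl.get_state()['joint_torque'],2))
p=ctrl.camera_params('wrist')
a=ctrl.get_image('wrist');cv2.imwrite('pics/p6.png',cv2.resize(a[150:280,230:420],None,fx=4,fy=4,interpolation=cv2.INTER_CUBIC)[...,::-1])
P=np.array(p['pose']);s=ctrl.get_state();q=P[:3,:3].T@(np.array(s['position'])-P[:3,3]);print('tcp px',(np.array(p['K'])@q/q[2]).round(1))
"
```

```text
time: 4.2
position: [0.5347, -0.0126, 0.0231]
tool_rot: [-0.277, -3.129, 0.0]
ft_force: [0.7, 0.1, -1.1]
grip_width: 0.005
t 4.2 pos [ 0.5347 -0.0126  0.0231] along/across mm -40.6 -0.5 F [ 0.7  0.1 -1.1] grip 0.0 q7 1.52
shift mm [-0.6  0.5 -4.9] turn [-0.     -0.0002 -0.0018]
[ 1.000e-02 -3.465e+01  4.560e+00 -2.616e+01  3.000e-02  6.000e-02
  1.000e-02]
tcp px [321.8 232.5   1. ]
```

View pics/p6.png

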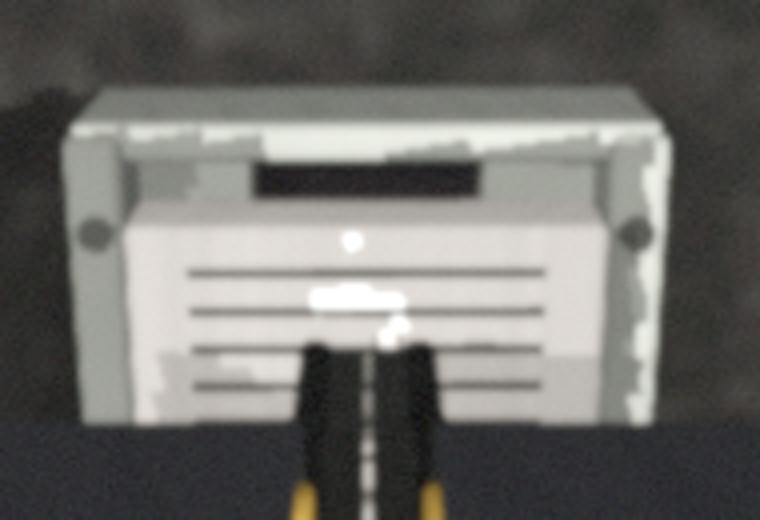

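In the picture the fingertips end at crop (365,348), about row 236. That is lower in the picture than the TCP's projection implies, so the real tips seem to be 10-20 mm above the stated TCP. I continue by force.

```bash
python3 -m creep '[[[0,0,0,1,0,0,0],[0,0,0,2,0,0,0],[0,0,0,3,0,0,0],[0,0,0,4,0,0,0],[0,0,0,4,0,0,0]]]';python3 -m creep '[[[0,0,0,1,0,0,0],[0,0,0,2,0,0,0],[0,0,0,3,0,0,0],[0,0,0,3,0,0,0]]]';python3 -c "
from h import *
need(-.04,.028)
print(np.round(ctrl.get_state()['joint_torque'],2))"
```

```text
time: 4.75
position: [0.5347, -0.0126, 0.0191]
tool_rot: [-0.277, -3.129, 0.0]
ft_force: [0.4, 0.2, 0.0]
grip_width: 0.005
time: 5.15
position: [0.5347, -0.0126, 0.0161]
tool_rot: [-0.277, -3.129, 0.0]
ft_force: [-0.2, -0.2, -0.2]
grip_width: 0.005
t 5.15 pos [ 0.5347 -0.0126  0.0161] along/across mm -40.6 -0.4 F [-0.2 -0.2 -0.2] grip 0.0 q7 1.52
shift mm [ -0.6   0.4 -11.9] turn [-0.0001 -0.0003 -0.0018]
[ 1.000e-02 -3.498e+01  4.710e+00 -2.588e+01  3.000e-02  6.000e-02
  1.000e-02]
```

Still no force, and the joint torques agree that nothing is touched. I look at three views at once to find the real tip height.

```bash
python3 -c "
from h import *
s=ctrl.get_state();t=np.array(s['position'])
o=np.zeros((600,800,3),np.uint8)
def proj(n,X):
    p=ctrl.camera_params(n);P=np.array(p['pose']);q=P[:3,:3].T@(X-P[:3,3]);return (np.array(p['K'])@q/q[2])[:2]
for n in('scene','wrist','top'):
    print(n,'tcp',proj(n,t).round(1),'+10',proj(n,t+[0,0,.01]).round(1),'+20',proj(n,t+[0,0,.02]).round(1))
a=ctrl.get_image('scene');b=ctrl.get_image('wrist');cv2.imwrite('pics/s7.png',a[...,::-1]);cv2.imwrite('pics/w7.png',b[...,::-1])
o[:400]=cv2.resize(a[180:230,285:385],(800,400),interpolation=cv2.INTER_CUBIC)
o[400:,:400]=cv2.resize(b[150:250,220:420],(400,200),interpolation=cv2.INTER_CUBIC)
o[400:,400:]=cv2.resize(cv2.imread('pics/scene0.png')[180:230,285:385][...,::-1],(400,200),interpolation=cv2.INTER_CUBIC)
cv2.imwrite('pics/p7.png',o[...,::-1])"
```

```text
scene tcp [311.5 213.5] +10 [311.4 210.6] +20 [311.3 207.7]
wrist tcp [321.8 232.3] +10 [321.8 238.9] +20 [321.8 246.2]
top tcp [304.3 205.7] +10 [304.2 205.2] +20 [304.1 204.8]
```

View pics/p7.png

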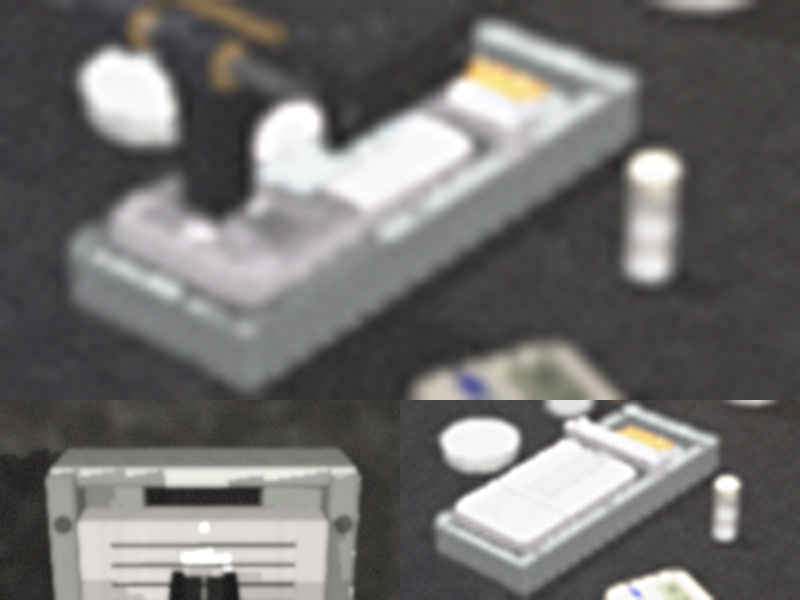

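In the scene view the tip ends at crop (218,210), i.e. px (312,206). The reported TCP projects to (311.5,213.5), so the real tips are about 25 mm higher, at z ≈ 0.041. The wrist view agrees. Contact is due within a few mm, so I go on down by force.

```bash
python3 -m creep '[[[0,0,0,1,0,0,0],[0,0,0,2,0,0,0],[0,0,0,3,0,0,0],[0,0,0,4,0,0,0],[0,0,0,4,0,0,0]]]';python3 -m creep '[[[0,0,0,1,0,0,0],[0,0,0,2,0,0,0],[0,0,0,3,0,0,0],[0,0,0,3,0,0,0]]]';python3 -c "
from h import *
need(-.04,.0)"
```

```text
time: 5.75
position: [0.5346, -0.0126, 0.0121]
tool_rot: [-0.277, -3.129, 0.0]
ft_force: [0.6, 0.1, -0.3]
grip_width: 0.005
time: 6.15
position: [0.5349, -0.0125, 0.0095]
tool_rot: [0.277, 3.129, 0.0]
ft_force: [-1.7, 0.6, 5.2]
grip_width: 0.007
t 6.15 pos [ 0.5349 -0.0125  0.0095] along/across mm -40.3 -0.4 F [-1.7  0.6  5.2] grip 0.01 q7 1.53
shift mm [-0.3  0.4  9.5] turn [ 0.0003  0.0001 -0.0018]
```

Contact: 5 N at reading 0.0095, which is the sprung plate's preload. The floor should be about 9 mm lower.

```bash
python3 -m creep '[[[0,0,0,2,0,0,0],[0,0,0,4,0,0,0],[0,0,0,6,0,0,0],[0,0,0,8,0,0,0],[0,0,0,8,0,0,0]]]';python3 -m creep '[[[0,0,0,1,0,0,0],[0,0,0,1,0,0,0],[0,0,0,1,0,0,0]]]';python3 -c "
from h import *
need(-.04,.0)"
```

```text
time: 6.65
position: [0.5349, -0.0126, 0.0017]
tool_rot: [0.277, 3.129, 0.001]
ft_force: [-2.3, -0.0, 8.7]
grip_width: 0.003
time: 6.95
position: [0.535, -0.0126, 0.0011]
tool_rot: [-0.278, -3.129, -0.001]
ft_force: [-3.3, 0.3, 10.3]
grip_width: 0.005
t 6.95 pos [ 0.535  -0.0126  0.0011] along/across mm -40.3 -0.4 F [-3.3  0.3 10.3] grip 0.0 q7 1.54
shift mm [-0.3  0.4  1.1] turn [ 0.0006 -0.0001 -0.0019]
```

```bash
python3 -m creep '[[[0,0,0,1,0,0,0],[0,0,0,1,0,0,0]]]';python3 -m creep '[[[0,0,0,1,0,0,0],[0,0,0,1,0,0,0]]]';python3 -m creep '[[[0,0,0,1,0,0,0],[0,0,0,1,0,0,0]]]';
```

```text
time: 7.15
position: [0.535, -0.0125, 0.0011]
tool_rot: [-0.278, -3.129, -0.002]
ft_force: [-6.4, 0.8, 18.4]
grip_width: 0.005
time: 7.35
position: [0.535, -0.0125, 0.001]
tool_rot: [-0.278, -3.129, -0.003]
ft_force: [-9.4, -0.1, 25.8]
grip_width: 0.004
time: 7.55
position: [0.535, -0.0125, 0.001]
tool_rot: [-0.278, -3.128, -0.004]
ft_force: [-12.6, -0.8, 34.1]
grip_width: 0.006
```

The cassette is on the floor, with the reading stuck at 0.001 and force rising 8 N/mm. I ease to about 26 N and begin the slide along -tool x, which is dock +x.

```bash
python3 -m creep '[[[0,-2,0,-1,0,0,0],[0,-5,0,-1,0,0,0],[0,-9,0,-1,0,0,0],[0,-13,0,-1,0,0,0],[0,-17,0,-1,0,0,0]]]';python3 -c "
from h import *
need(-.04,.0)
a=ctrl.get_image('wrist');b=ctrl.get_image('top');cv2.imwrite('pics/w8.png',a[...,::-1]);cv2.imwrite('pics/t8.png',b[...,::-1])
o=np.zeros((300,800,3),np.uint8);o[:,:400]=cv2.resize(a[130:250,230:390],(400,300));o[:,400:]=cv2.resize(b[110:230,240:400],(400,300),interpolation=cv2.INTER_CUBIC)
cv2.imwrite('pics/p8.png',o[...,::-1])"
```

```text
time: 8.05
position: [0.5439, -0.0135, 0.0009]
tool_rot: [-0.276, -3.112, -0.008]
ft_force: [-28.4, 4.7, 44.9]
grip_width: 0.006
t 8.05 pos [ 0.5439 -0.0135  0.0009] along/across mm -31.3 0.3 F [-28.4   4.7  44.9] grip 0.01 q7 1.56
shift mm [ 8.7 -0.3  1.1] turn [ 0.0033 -0.0179 -0.0016]
```

View pics/p8.png

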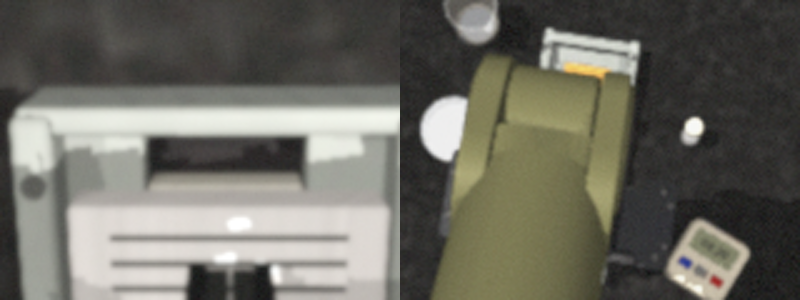

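The grooves keep their place relative to the tips, so the cassette moves with them, about 9 mm so far. The lift plate's strip shows behind it. The press has built up to 45 N, so I ease the downforce and go on.

```bash
python3 -m creep '[[[0,0,0,-1,0,0,0],[0,-2,0,-2,0,0,0],[0,-5,0,-2,0,0,0],[0,-8,0,-2,0,0,0]]]';python3 -m creep '[[[0,-3,0,0,0,0,0],[0,-6,0,0,0,0,0],[0,-9,0,0,0,0,0]]]';python3 -c "
from h import *
need(-.04,.0)"
```

```text
time: 8.55
position: [0.556, -0.0157, 0.0011]
tool_rot: [-0.276, -3.122, -0.004]
ft_force: [-13.0, 2.2, 19.7]
grip_width: 0.005
time: 8.85
position: [0.5651, -0.0174, 0.0011]
tool_rot: [-0.276, -3.122, -0.004]
ft_force: [-11.3, 2.2, 19.9]
grip_width: 0.004
t 8.85 pos [ 0.5651 -0.0174  0.0011] along/across mm -9.8 0.1 F [-11.3   2.2  19.9] grip 0.0 q7 1.57
shift mm [30.2 -0.2  1.3] turn [ 0.0016 -0.0075 -0.0014]
```

Steady at 20 N, 30 mm along. Continuing under the leaf spring.

```bash
python3 -m creep '[[[0,-3,0,0.5,0,0,0],[0,-6,0,0.5,0,0,0],[0,-9,0,0.5,0,0,0],[0,-12,0,0.5,0,0,0],[0,-15,0,0.5,0,0,0]]]';python3 -m creep '[[[0,-3,0,0,0,0,0],[0,-6,0,0,0,0,0],[0,-9,0,0,0,0,0],[0,-12,0,0,0,0,0],[0,-15,0,0,0,0,0]]]';python3 -c "
from h import *
need(-.04,.0)
a=ctrl.get_image('wrist');cv2.imwrite('pics/w9.png',a[...,::-1])
b=ctrl.get_image('scene');cv2.imwrite('pics/s9.png',b[...,::-1])
o=np.zeros((300,800,3),np.uint8);o[:,:400]=cv2.resize(a[100:250,220:420],(400,300));o[:,400:]=cv2.resize(b[170:230,300:380],(400,300),interpolation=cv2.INTER_CUBIC)
cv2.imwrite('pics/p9.png',o[...,::-1])"
```

```text
time: 9.35
position: [0.5793, -0.0198, 0.0011]
tool_rot: [-0.276, -3.121, -0.004]
ft_force: [-14.7, 2.8, 22.5]
grip_width: 0.004
time: 9.85
position: [0.5871, -0.021, 0.0011]
tool_rot: [-0.274, -3.106, -0.008]
ft_force: [-30.9, 5.3, 38.0]
grip_width: 0.007
t 9.85 pos [ 0.5871 -0.021   0.0011] along/across mm 12.5 0.3 F [-30.9   5.3  38. ] grip 0.01 q7 1.6
shift mm [52.5 -0.4  2.3] turn [ 0.0031 -0.0237 -0.0012]
```

View pics/p9.png

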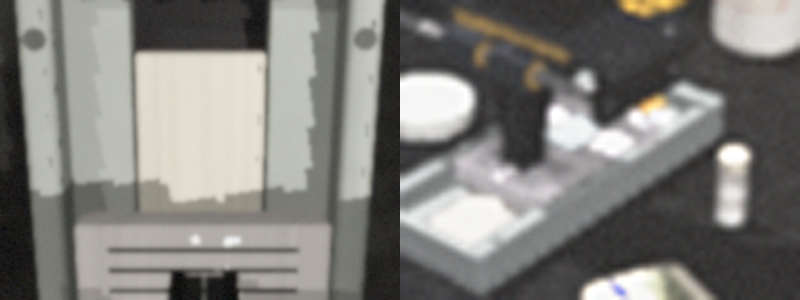

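The cassette rear edge at crop row 215 still goes with the tips, and the lift plate is held down ahead at about +53 mm. The nose is now at the leaf, and resistance raises both forces (31 N along, 38 N down). As before, I ease the press and go on.

```bash
python3 -m creep '[[[0,0,0,-1,0,0,0],[0,-1,0,-2,0,0,0],[0,-3,0,-2,0,0,0],[0,-3,0,-2,0,0,0]]]';python3 -c "
from h import *
need(-.04,.0)"
```

```text
time: 10.35
position: [0.5959, -0.0231, 0.0014]
tool_rot: [-0.276, -3.119, -0.003]
ft_force: [-11.6, 1.9, 13.2]
grip_width: 0.009
t 10.35 pos [ 0.5959 -0.0231  0.0014] along/across mm 21.6 -0.1 F [-11.6   1.9  13.2] grip 0.01 q7 1.6
shift mm [61.6  0.   2.1] turn [ 0.001  -0.0105 -0.0014]
```

```bash
python3 -m creep '[[[0,-2,0,1,0,0,0],[0,-4,0,1,0,0,0],[0,-6,0,1,0,0,0],[0,-8,0,1,0,0,0],[0,-8,0,1,0,0,0]]]';python3 -c "
from h import *
need(-.04,.0)
a=ctrl.get_image('wrist');cv2.imwrite('pics/w10.png',a[...,::-1])
b=ctrl.get_image('scene');cv2.imwrite('pics/s10.png',b[...,::-1])
o=np.zeros((300,800,3),np.uint8);o[:,:400]=cv2.resize(a[100:250,220:420],(400,300));o[:,400:]=cv2.resize(b[170:230,300:380],(400,300),interpolation=cv2.INTER_CUBIC)
cv2.imwrite('pics/p10.png',o[...,::-1])"
```

```text
time: 10.85
position: [0.6014, -0.024, 0.0011]
tool_rot: [-0.275, -3.114, -0.005]
ft_force: [-20.5, 3.7, 23.7]
grip_width: 0.007
t 10.85 pos [ 0.6014 -0.024   0.0011] along/across mm 27.2 -0.0 F [-20.5   3.7  23.7] grip 0.01 q7 1.61
shift mm [67.1 -0.1  2.2] turn [ 0.0018 -0.0158 -0.0014]
```

View pics/p10.png

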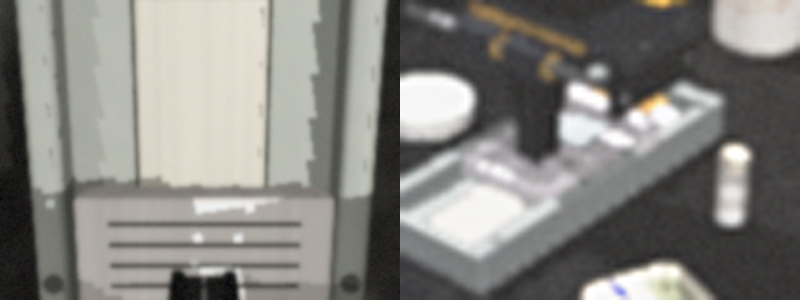

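The tips have slipped forward by about one groove (about 6 mm) and are now nearly at the push rib, at cassette x ≈ 62. That is allowed, and the rib will carry the push. Continuing.

```bash
python3 -m creep '[[[0,-3,0,0,0,0,0],[0,-6,0,0,0,0,0],[0,-9,0,-0.5,0,0,0],[0,-11,0,-0.5,0,0,0],[0,-11,0,-0.5,0,0,0]]]';python3 -c "
from h import *
need(-.04,.0)"
```

```text
time: 11.45
position: [0.6142, -0.0263, 0.0012]
tool_rot: [-0.276, -3.118, -0.004]
ft_force: [-15.0, 2.2, 16.0]
grip_width: 0.007
t 11.45 pos [ 0.6142 -0.0263  0.0012] along/across mm 40.2 -0.1 F [-15.    2.2  16. ] grip 0.01 q7 1.61
shift mm [80.2  0.   2.1] turn [ 0.0012 -0.0114 -0.0015]
```

```bash
python3 -m creep '[[[0,-3,0,0.5,0,0,0],[0,-6,0,0.5,0,0,0],[0,-9,0,0.5,0,0,0],[0,-9,0,0.5,0,0,0]]]';python3 -c "
from h import *
need(-.04,.0)
a=ctrl.get_image('wrist');cv2.imwrite('pics/w11.png',a[...,::-1])
b=ctrl.get_image('scene');cv2.imwrite('pics/s11.png',b[...,::-1])
o=np.zeros((300,800,3),np.uint8);o[:,:400]=cv2.resize(a[100:250,220:420],(400,300));o[:,400:]=cv2.resize(b[170:230,300:380],(400,300),interpolation=cv2.INTER_CUBIC)
cv2.imwrite('pics/p11.png',o[...,::-1])"
```

```text
time: 11.85
position: [0.6205, -0.0273, 0.0012]
tool_rot: [-0.275, -3.112, -0.005]
ft_force: [-21.7, 3.3, 25.2]
grip_width: 0.008
t 11.85 pos [ 0.6205 -0.0273  0.0012] along/across mm 46.5 -0.0 F [-21.7   3.3  25.2] grip 0.01 q7 1.62
shift mm [86.4 -0.1  2.7] turn [ 0.0019 -0.0175 -0.0013]
```

View pics/p11.png

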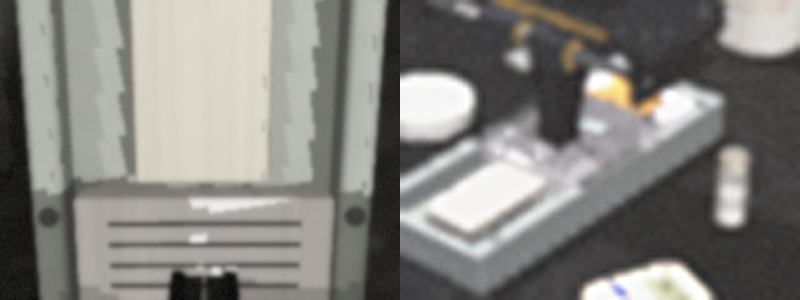

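Slip is unchanged and the lift plate is in full view behind the cassette. I push a little more to see whether it is against the end stop, and compute the rear edge from the wrist picture. At home it should be at dock x = 15.

```bash
python3 -m creep '[[[0,-2,0,-0.5,0,0,0],[0,-4,0,-0.5,0,0,0],[0,-4,0,-0.5,0,0,0]]]';python3 -c "
from h import *
need(-.04,.0)
p=ctrl.camera_params('wrist');a=ctrl.get_image('wrist');cv2.imwrite('pics/w12.png',a[...,::-1])
g=cv2.GaussianBlur(cv2.cvtColor(a,cv2.COLOR_RGB2GRAY),(1,3),0)
print('col profile 265-275',list(enumerate(g[180:215,262:276].mean(1).round().astype(int),180)))
D0=np.array([.573,-.0200,0])
for r in(190,194,196,198,200):
  w=ray('wrist',[[269,r]],.028,p)[0];print(r,((w-D0)@U*1e3).round(1))"
```

```text
time: 12.25
position: [0.6203, -0.0273, 0.0011]
tool_rot: [-0.274, -3.104, -0.007]
ft_force: [-30.8, 5.1, 30.3]
grip_width: 0.003
t 12.25 pos [ 0.6203 -0.0273  0.0011] along/across mm 46.3 -0.0 F [-30.8   5.1  30.3] grip 0.0 q7 1.62
shift mm [86.3 -0.1  3.4] turn [ 0.0022 -0.026  -0.0012]
col profile 265-275 [(180, np.int64(171)), (181, np.int64(170)), (182, np.int64(169)), (183, np.int64(169)), (184, np.int64(169)), (185, np.int64(168)), (186, np.int64(168)), (187, np.int64(166)), (188, np.int64(162)), (189, np.int64(153)), (190, np.int64(140)), (191, np.int64(125)), (192, np.int64(116)), (193, np.int64(114)), (194, np.int64(115)), (195, np.int64(117)), (196, np.int64(120)), (197, np.int64(126)), (198, np.int64(137)), (199, np.int64(150)), (200, np.int64(160)), (201, np.int64(166)), (202, np.int64(167)), (203, np.int64(168)), (204, np.int64(168)), (205, np.int64(168)), (206, np.int64(168)), (207, np.int64(168)), (208, np.int64(167)), (209, np.int64(165)), (210, np.int64(161)), (211, np.int64(159)), (212, np.int64(160)), (213, np.int64(164)), (214, np.int64(167))]
190 12.8
194 15.0
196 16.1
198 17.2
200 18.3
```

With 9 N more the position did not change, so the nose is at the end stop. The rear edge reads 17 mm, in line with the 15 expected within calibration. I release the forward preload and lift off.

```bash
python3 -m creep '[[[0,3,0,-1,0,0,0],[0,6,0,-2.5,0,0,0],[0,7,0,-6,0,0,0],[0,7,0,-15,0,0,0],[0,7,0,-30,0,0,0]]]'; python3 -m creep '[[[0,20,0,-40,0,0,0],[0,50,0,-80,0,0,0],[0,90,0,-100,0,0,0],[0,130,0,-120,0,0,0],[0,130,0,-120,0,0,0]]]'; python3 -c "
from h import *
need(-.04,.0)
a=ctrl.get_image('wrist');b=ctrl.get_image('top');c=ctrl.get_image('scene');cv2.imwrite('pics/t13.png',b[...,::-1]);cv2.imwrite('pics/s13.png',c[...,::-1])
o=np.zeros((400,800,3),np.uint8);o[:,:400]=cv2.resize(b[110:230,250:370],(400,400),interpolation=cv2.INTER_CUBIC);o[:,400:]=cv2.resize(c[170:240,300:370],(400,400),interpolation=cv2.INTER_CUBIC)
cv2.imwrite('pics/p12.png',o[...,::-1])"
```

```text
time: 12.8
position: [0.6253, -0.0289, 0.0312]
tool_rot: [-0.277, -3.129, 0.001]
ft_force: [-0.0, -0.1, 0.6]
grip_width: 0.008
time: 13.3
position: [0.4972, -0.0051, 0.1562]
tool_rot: [0.276, 3.122, 0.011]
ft_force: [1.2, 0.0, 0.3]
grip_width: 0.007
t 13.3 pos [ 0.4972 -0.0051  0.1562] along/across mm -78.8 0.4 F [1.2 0.  0.3] grip 0.01 q7 1.36
shift mm [-37.8  -1.5 156.5] turn [ 0.0074  0.0064 -0.0012]
```

View pics/p12.png

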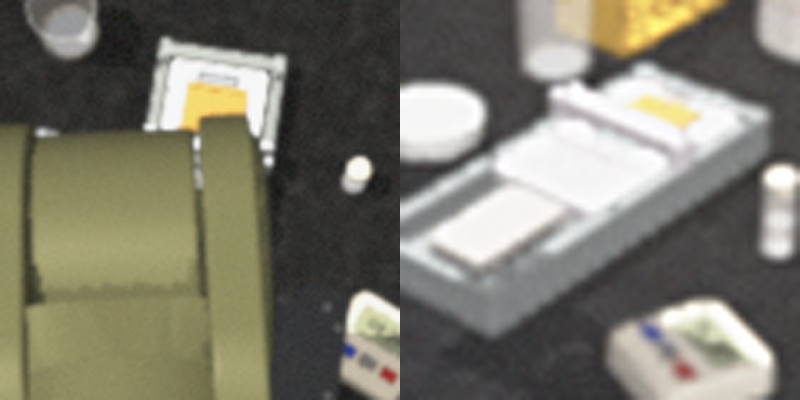

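The lift plate stands up behind the cassette (dark front edge at right-hand crop (480,270)). The cassette is under the bar and leaf, its nose close to the end stop. That was my 12th picture, so the last check is numeric: the brightness profile along the dock axis in the top view, and whether the neighbours moved.

```bash
python3 -c "
from h import *
a=cv2.cvtColor(cv2.imread('pics/t13.png'),cv2.COLOR_BGR2GRAY);p=ctrl.camera_params('top');P=np.array(p['pose']);V=np.array([-U[1],U[0],0])
D0=np.array([.573,-.02,.028])
xs=np.arange(120,164,2);m=[]
for x in xs:
  X=D0+x/1e3*U+np.linspace(-.02,.02,15)[:,None]*V;q=(X-P[:3,3])@P[:3,:3]@np.array(p['K']).T;q=(q/q[:,2:])[:,:2].astype(np.float32)
  m.append(int(cv2.remap(a,q[None,:,0],q[None,:,1],1).mean()))
print(list(zip(xs.tolist(),m)))
for f in('scene','top'):
  i0=cv2.imread(f'pics/{f}0.png');i1=cv2.imread(f'pics/{f[0]}13.png')
  for n,(x,y,w,h) in dict(scene=dict(vial=(360,196,14,22),timer=(332,220,38,27),dish=(293,183,24,17),beaker=(318,160,16,24)),top=dict(vial=(350,153,14,18),beaker=(255,100,26,30)))[f].items():
    r=cv2.matchTemplate(i1[y-8:y+h+8,x-8:x+w+8],i0[y:y+h,x:x+w],cv2.TM_CCOEFF_NORMED);l=cv2.minMaxLoc(r);print(f,n,'px shift',l[3][0]-8,l[3][1]-8,round(l[1],2))
need(0,0.1)"
```

```text
[(120, 215), (122, 214), (124, 209), (126, 208), (128, 214), (130, 222), (132, 224), (134, 223), (136, 220), (138, 233), (140, 242), (142, 241), (144, 224), (146, 200), (148, 198), (150, 210), (152, 208), (154, 181), (156, 130), (158, 75), (160, 49), (162, 44)]
scene vial px shift 0 0 1.0
scene timer px shift 0 0 0.94
scene dish px shift 0 0 0.97
scene beaker px shift 0 0 1.0
top vial px shift 0 0 1.0
top beaker px shift 0 0 1.0
t 13.45 pos [ 0.499  -0.0059  0.1525] along/across mm -76.9 -0.1 F [ 0.6 -0.5  0.2] grip 0.0 q7 1.36
shift mm [-76.7   0.2  52.8] turn [ 0.0017  0.0034 -0.002 ]
```

The nose shows at dock x ≈ 145, at the stop face, and the dock's outer edge at ≈ 156. Neighbours are unmoved and the hand is clear. Handing in.

```bash
python3 -c "
from bench import ctrl
print(ctrl.close_job())"
```

```text
the job is handed in; nothing more can be done
None
```

I pressed the cassette down to the channel floor with shut fingertips on its thumb pad. I then slid it under the gate bar and leaf spring to the end stop, lifted the hand clear and handed the job in at about 13.5 s.

**Last checks**
- **End stop:** pushing about 9 N harder moved nothing. The top view puts the nose at dock x ≈ 145 mm, where the stop face should be.
- **Lift plate:** the last scene picture shows it up again behind the cassette.
- **Things round the dock:** dish, vial, beaker and timer shifted 0 px. I did not check the bottle, but the arm never went near it.
- **Hand:** force is near zero and the fingers are well above everything.

**What disagreed or went unmeasured**
- **Fingertip height:** the real tips sit about 27 mm above the reported TCP, so I found contact by force rather than by height.
- **Slip:** the fingertips slipped forward about 6 mm on the pad under the leaf spring.
- **Forces:** the press peaked at 45 N and I eased it both times it built up. That was finger contact; the wrist limit is 120 N.
- **Rear edge:** the wrist camera put it at 17 mm instead of 15 mm, which is about the calibration error.
- **Leaf spring:** I did not measure its angle; I only saw it lying on the cassette.

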